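# Issue a copper pipe from the stock carousel

## Robot

A 6-joint arm with a two-finger parallel gripper is mounted at the origin on the work surface. World frame = base frame: x ahead of the robot, y to its left, z up, the work surface at z = 0. Lengths are in m, angles in rad, forces in N, time in s.
With the tool pointing down it reaches from about 0.2 to 0.875 m from the base axis. Payload 3.4 kg.
Tool frame: the origin (TCP) lies midway between the tips of the shut fingers; the grasp point (between the pads) lies 19 mm behind it (ctrl.grip_depth is the distance from the TCP to the grasp point, in m); y points along the fingers, z is the direction in which the jaws open and shut, and the axes are right-handed (so a half turn about y gives the same grasp; the last joint's range is limited). The gripper opens to 94 mm and grips with 3 to 60 N. Pads are 16 mm wide; open, the fingers measure 119 mm over their backs; the gripper's body (75 mm by 177 mm) begins 78 mm behind the grasp point.
Start: joints at [1.205, 0.276, 1.505, -0, 1.361, -0.121], TCP at [0.139, 0.558, 0.205] pointing down, gripper open.
Joint ranges: [-2.89, 2.89], [-0.75, 2.08], [0.22, 2.7], [-1.18, 4.32], [0.11, 2.71], [-2.7, 2.7]. Speed limits (rad/s): [2.57, 2.57, 3.14, 3.14, 3.14, 3.14].

## Interface

Orientations are given as a unit quaternion [w, x, y, z].
In Python, from workcell import observe, optics, workorder, ctrl gives the robot as it stands.
- The arm moves only by the tool play_rows, never from a script. Its argument "rows" is a list of rows, each an object of numbers: "rx", "ry", "rz": the turn, a rotation vector about the tool's x, y, z in rad; "tx", "ty", "tz": the shift along the tool's x, y, z in mm; "jaw": the opening, from -1 (shut) to 1 (fully open), so that 0 is half open. A call has 1 to 12 rows; each row is the pose to reach, as a shift and turn from the pose commanded when the call began, along the tool's axes at that moment; what a row does not reach only later rows make up. A row lasts 1/10 s, in which the tool goes at most 50 mm and 8.59 degrees, less where a joint would pass 70% of its speed; a pose out of reach is approached as far as the arm can. A call with a gripper value outside its range is refused whole. The fingers move at their own pace and stop on an object; "squeeze" is the grip in N (left out, the last holds). Time passes only in rows, so rows that repeat a pose let the fingers close. It gives the time, the measured TCP pose, the force and the opening at its end, in the units of the state.
- observe(): the state, without advancing time (a new reading comes with each control period).
- optics.read_camera(name): name is "side" or "top" or "wrist"; returns a dict with "pixels" (420x560x3 uint8, blue, green, red), "depth" (420x560 float32, m along the optical axis (not along the pixel's ray), 0 where there is no reading), "mtx" (3x3 intrinsics, pixels), "T" (4x4, takes a point from camera to world coordinates); the wrist camera has in their place "tool_from_camera" (4x4, takes a point from camera to tool coordinates, whose origin is the TCP and whose axes are the tool frame's). Camera axes: x right, y down, z forward; pixel columns grow to the right and rows downward; lengths in m; the calibration is good to about 2 mm. A picture is of the moment at which its call begins: read the wrist's pose just before it.
- workorder.hand_in(): hands the job in, once; it reports no verdict.
The state is a dict: "time_s": time; "joints": joint angles; "qd": joint speeds; "joint_torque": joint torques, N m; "position": TCP position; "eef_rot": TCP orientation; "wrist_force": force on the tool from outside, world axes, zero at the start; "moment": the same for the moment, N m; "opening": finger opening in m.
Only numpy, scipy, OpenCV 4.12 (cv2) and the standard library are available. Lean on these libraries where they do the work, as an engineer would, in place of code of your own. Each camera call takes 0.05 s, during which the arm holds its last target. There are 200 camera calls.

## Task

Turn the stock carousel by its crank until the pocket with the copper pipe stands over the yellow pointer, and let it come to rest there. Then draw the copper pipe out of its leaning pocket and stand it upright on the floor of the blue order tray, let go. Leave the other pipes in their pockets and the cartons, wrench and steel coupling where they are.

Things in the scene. Friction and masses are not known exactly. Their poses are not given: they have to be found in the camera images.
- stand: Carousel's fixed round dark steel foot, 230 mm across, 20 mm high, on the table. Origin: on the carousel's axis, at table height; z up. A flat yellow pointer bar (30 mm wide, 8 mm high) lies on the table along the stand's -x axis, 105 to 190 mm from the axis: it marks the pick-up place on the arm's side.
- carousel: The turning part of the carousel: grey disc with five grey pockets and a central crank. Origin on the axis, 22 mm above the table, z up; its +x points to the crank knob, its -x to the copper pipe's pocket, so at zero turn from the stand's axes that pocket is exactly over the pointer. Turns over a full turn either way, no detents; takes about 0.15 Nm (3 N at the crank knob) and stays where it is left.
- crank_knob (a point): Grip point on the crank's red upright cylindrical knob, 24 mm diameter, 62 mm tall (27 mm of it above this point, 35 mm below down to the dark crank arm), 244 mm above the table. It is fixed to the carousel 55 mm from the axis, on the side opposite the copper pipe's pocket, and goes round with the carousel.
- copper_center (a point): Centre, half-way along, of the wanted pipe: copper-coloured capped pipe piece, 44 mm diameter, 130 mm long, bright green caps at both ends, about 0.3 kg (0.2 to 0.42). At the start it leans in its pocket, its upper end outward from the carousel's axis and up, 30 degrees from vertical, leaving the upper 55 mm clear of the pocket. It has 6 mm of play and draws out along its own axis.
- copper: The same copper pipe: origin at the centre of its lower end, z axis along the pipe towards its upper end.
- copper_pocket (a point): Point of the carousel where the copper pipe's centre lies when it rests in its pocket (107 mm from the axis, level with the pipe's middle). The five grey pockets are 58 mm square outside, 75 mm deep, 72 degrees apart, each leaning 30 degrees outward from vertical.
- tray: Blue open order tray, fixed, outside 160 mm (its x) by 220 mm (its y), 40 mm high, walls and floor 5 mm thick. Origin: centre of its underside; z up.
- tray_free (a point): On the tray's inner floor (5 mm above the table), middle of the free part of the tray, 45 mm along the tray's +y from its centre. The carton fills the -y part.
- carton: Cardboard carton 100 x 65 x 50 mm high, loose in the tray's -y part. Origin: centre of its underside. Leave alone.
- wrench: 190 mm steel wrench lying on the table. Leave alone.
- coupling: Stainless ring coupling, 80 mm across, 50 mm high, standing on the table. Leave alone.
- box2: Cardboard carton 110 x 80 x 60 mm high on the table. Leave alone.
- steel1_center (a point): Centre of a stainless steel pipe in its pocket, same size and lean as the copper one. Leave it in its pocket.
- steel1_pocket (a point): Point of the carousel where the centre of a stainless steel pipe lies when at rest in its pocket.
- black_center (a point): Centre of the black plastic pipe in its pocket, same size and lean as the copper one. Leave it in its pocket.
- black_pocket (a point): Point of the carousel where the centre of the black plastic pipe lies when at rest in its pocket.
- steel2_center (a point): Centre of the other stainless steel pipe in its pocket, same size and lean as the copper one. Leave it in its pocket.
- steel2_pocket (a point): Point of the carousel where the centre of the other stainless steel pipe lies when at rest in its pocket.
- white_center (a point): Centre of the white plastic pipe in its pocket, same size and lean as the copper one. Leave it in its pocket.
- white_pocket (a point): Point of the carousel where the centre of the white plastic pipe lies when at rest in its pocket.
Things that resemble listed ones, but are neither listed nor needed, are in the scene too. Of the things that look like the copper, the middle-sized one is meant.

How it is judged:
By the outcome, as a careful person would: the job done as asked, in the order asked, and still so for the second after the job is handed in, with the robot touching nothing.
It also fails if it takes over 64 s, if anything falls off the work surface, if the arm or the gripper's body presses on something with over 40 N, if the wrist force passes 120 N, or if a joint passes its speed limit or range.

## Working session

There is one attempt and no reset: what is moved stays moved. The work goes in short steps, Python scripts to look and compute and a tool call to move; the robot and the scene stay as the last step left them, time stands still between calls to the robot, and variables do not carry over. Pictures are saved under pics/ and viewed, about 8 in all and at most 12, crops included, and the job is handed in when it is done.

Besides the shell and the picture viewer there is one more tool, called after "Request:" by a JSON object that holds its "fn" and its "kwargs". play_rows: Moves the arm, as the interface text tells. Its arguments: {"type":"object","properties":{"rows":{"type":"array"},"squeeze":{"type":"number"}},"required":["rows"]}

```bash
ls; mkdir -p pics; cat > h.py <<'E'
import numpy as np, cv2
from scipy.spatial.transform import Rotation as R
from workcell import observe, optics, workorder, ctrl
def cloud(c,T=None):
    d=c['depth'];m=c['mtx'];v,u=np.indices(d.shape)
    p=np.stack([(u-m[0,2])/m[0,0]*d,(v-m[1,2])/m[1,1]*d,d],-1)
    T=c['T'] if T is None else T
    w=p@T[:3,:3].T+T[:3,3]; w[d==0]=np.nan
    return w
def toolT(s):
    T=np.eye(4);q=s['eef_rot'];T[:3,:3]=R.from_quat([q[1],q[2],q[3],q[0]]).as_matrix();T[:3,3]=s['position'];return T
E
python3 - <<'E'
from h import *
s=observe();print(s)
for n in('side','top'):
    c=optics.read_camera(n);cv2.imwrite(f'pics/{n}0.png',c['pixels']);np.savez(f'{n}0.npz',**c);print(n,c['mtx'],c['T'])
print(ctrl.grip_depth, dir(ctrl))
E
```

```text
pics
{'time_s': 0.0, 'joints': array([ 1.20502579e+00,  2.76611738e-01,  1.50609105e+00, -1.83920593e-05,
        1.36071354e+00, -1.20982689e-01]), 'qd': array([ 0.00084766,  0.00092387,  0.00040405,  0.0004206 , -0.00010653,
        0.00072361]), 'joint_torque': array([-3.25837455e-04, -4.04583693e+01, -2.37219375e+01,  7.00450782e-02,
        3.46614083e-02, -1.06520674e-04]), 'position': array([0.13915282, 0.55733274, 0.20461198]), 'eef_rot': array([-0.70118964,  0.70244424, -0.08647747,  0.08617906]), 'wrist_force': array([ 0.31484997, -0.54259718, -0.00889083]), 'moment': array([-0.01789519,  0.03485042,  0.04408885]), 'opening': 0.09430712620561689}
side [[502.39444834   0.         275.59434577]
 [  0.         502.39444834 215.83070664]
 [  0.           0.           1.        ]] [[ 0.98208869 -0.13570735  0.13071085  0.31103911]
 [-0.18741016 -0.63185257  0.75209026 -1.11438786]
 [-0.01947419 -0.76311588 -0.6459682   1.15792503]
 [ 0.          0.          0.          1.        ]]
top [[408.36045476   0.         279.09005829]
 [  0.         408.36045476 216.26523028]
 [  0.           0.           1.        ]] [[ 0.01191228 -0.99091615  0.13395253  0.37209853]
 [-0.99988508 -0.01306064 -0.00769738  0.04316887]
 [ 0.00937696 -0.13384544 -0.99095786  1.27702033]
 [ 0.          0.          0.          1.        ]]
0.0188 ['Unreachable', '__class__', '__delattr__', '__dict__', '__dir__', '__doc__', '__eq__', '__format__', '__ge__', '__getattribute__', '__getstate__', '__gt__', '__hash__', '__init__', '__init_subclass__', '__le__', '__lt__', '__module__', '__ne__', '__new__', '__reduce__', '__reduce_ex__', '__repr__', '__setattr__', '__sizeof__', '__str__', '__subclasshook__', '__weakref__', 'grip_depth']
```

View pics/top0.png

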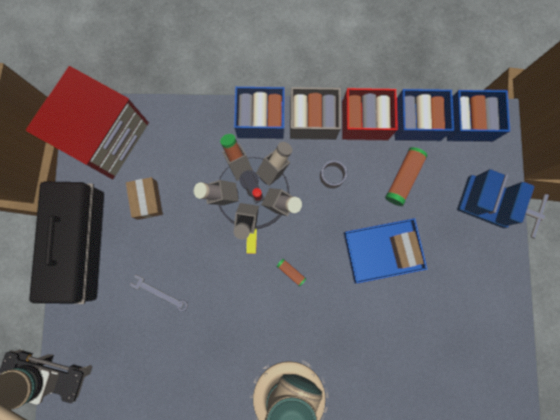

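View pics/side0.png

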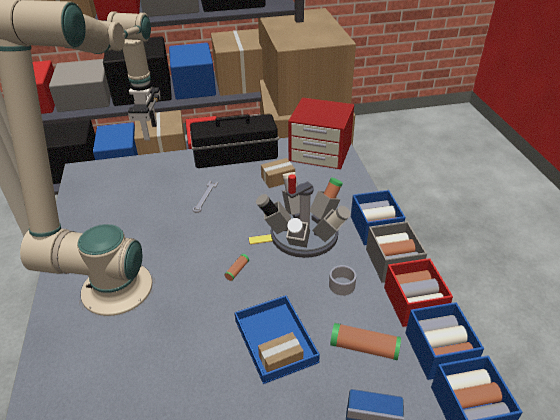

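Top view: the carousel's disc is at about (252,190), the knob at (257,193) and the pointer at (252,241). Three things look copper with green caps:
- the pipe in the carousel pocket at (232,150)
- a small loose one at (291,272)
- a large loose one at (407,175)

There are also copper pipes in the bins, without caps. The pocket pipe should be the middle-sized one. The tray is at (385,251), with its carton on the right at (407,250).

```bash
cat > m.py <<'E'
from h import *
def hsvmask(c,lo,hi): return cv2.inRange(cv2.cvtColor(c['pixels'],cv2.COLOR_BGR2HSV),lo,hi)>0
def measure(n,c):
    w=cloud(c);out={}
    box=lambda x0,x1,y0,y1,z0,z1:(w[...,0]>x0)&(w[...,0]<x1)&(w[...,1]>y0)&(w[...,1]<y1)&(w[...,2]>z0)&(w[...,2]<z1)
    hsv=cv2.cvtColor(c['pixels'],cv2.COLOR_BGR2HSV)
    red=((hsv[...,0]<6)|(hsv[...,0]>174))&(hsv[...,1]>180)
    yel=(abs(hsv[...,0].astype(int)-28)<5)&(hsv[...,1]>180)
    grn=(abs(hsv[...,0].astype(int)-60)<15)&(hsv[...,1]>150)
    blu=(abs(hsv[...,0].astype(int)-110)<12)&(hsv[...,1]>150)
    return w,hsv,red,yel,grn,blu,box
E
python3 - <<'E'
from m import *
for n in('top','side'):
    c=dict(np.load(n+'0.npz'));w,hsv,red,yel,grn,blu,box=measure(n,c)
    print(n)
    k=red&box(.2,.7,-.2,.4,.2,.3);print('knob',k.sum(),np.nanmedian(w[k],0),np.nanmin(w[k],0),np.nanmax(w[k],0))
    top=k&(w[...,2]>.262);print(' top',top.sum(),w[top].mean(0))
    y=yel&box(.2,.7,-.2,.4,-.01,.03);p=w[y][:,:2].astype(np.float32);print('pointer',y.sum(),p.mean(0),cv2.minAreaRect(p),w[y][:,2].mean())
    lab,l=cv2.connectedComponents((grn&box(.2,.9,-.5,.4,-.01,.35)).astype(np.uint8))
    for i in range(1,lab):
        q=l==i
        if q.sum()>15: vv,uu=np.nonzero(q);print(' green',q.sum(),uu.mean(),vv.mean(),w[q].mean(0),w[q].min(0),w[q].max(0))
    b=blu&box(.2,.6,-.5,-.1,-.01,.06);l=cv2.connectedComponentsWithStats(b.astype(np.uint8));i=1+np.argmax(l[2][1:,4]);b=l[1]==i
    p=w[b];print('tray',b.sum(),cv2.minAreaRect(p[:,:2].astype(np.float32)));r=p[p[:,2]>.034];print(' rim',len(r),cv2.minAreaRect(r[:,:2].astype(np.float32)))
    # carton brown in tray
    br=(abs(hsv[...,0].astype(int)-14)<8)&(hsv[...,1]>60)&box(.2,.6,-.5,-.1,.045,.07);print(' carton',br.sum(),cv2.minAreaRect(w[br][:,:2].astype(np.float32)))
    # stand ring: dark low points
    s=box(.3,.75,-.1,.3,.012,.0215)&~yel;p=w[s][:,:2]
    print(' ring n',s.sum(),cv2.minEnclosingCircle(p.astype(np.float32)))
c=dict(np.load('top0.npz'));im=c['pixels'][120:270,180:330];s=c=cv2.resize(im,None,fx=3.5,fy=3.5,interpolation=cv2.INTER_CUBIC)
c2=dict(np.load('side0.npz'))['pixels'][160:260,230:360];c2=cv2.resize(c2,None,fx=2,fy=2)
o=np.zeros((525,525+260,3),np.uint8);o[:,:525]=s;o[:200,525:]=c2;cv2.imwrite('pics/crop1.png',o)
E
```

```text
top
knob 48 [0.5680279  0.09269006 0.27127136] [0.55829509 0.08375251 0.26656255] [0.57664178 0.1016227  0.2749464 ]
 top 48 [0.56757159 0.09248141 0.27120988]
pointer 0 [nan nan] ((0.0, 0.0), (0.0, 0.0), 0.0) nan
 green 118 227.4915254237288 139.98305084745763 [0.73802309 0.18269993 0.16268258] [0.72066159 0.16362845 0.1508163 ] [0.75655073 0.20207676 0.17319742]
 green 61 396.44262295081967 197.59016393442624 [ 0.59894552 -0.32239948  0.0575582 ] [ 0.58558738 -0.3440992   0.04604594] [ 0.61196956 -0.30184946  0.06353082]
tray 2633 ((0.44063037633895874, -0.2902117371559143), (0.15622995793819427, 0.2177102416753769), 11.427932739257812)
 rim 245 ((0.4405120015144348, -0.2892763018608093), (0.15570427477359772, 0.21632811427116394), 11.648170471191406)
 carton 446 ((0.4934069514274597, -0.3421766757965088), (0.20174314081668854, 0.06613506376743317), 13.618400573730469)
 ring n 209 ((0.5216701626777649, 0.07106690108776093), 0.21765772998332977)
side
knob 110 [0.57192059 0.0854492  0.24688232] [0.56313244 0.07712689 0.21039076] [0.58330231 0.10397047 0.27467828]
 top 31 [0.5723725  0.08709188 0.26818387]
pointer 0 [nan nan] ((0.0, 0.0), (0.0, 0.0), 0.0) nan
tray 3224 ((0.4434160590171814, -0.290289968252182), (0.16038648784160614, 0.22520527243614197), 11.384868621826172)
 rim 479 ((0.4438156187534332, -0.29152822494506836), (0.1599513739347458, 0.2224777340888977), 11.260945320129395)
 carton 595 ((0.4468453526496887, -0.3541424572467804), (0.10061758011579514, 0.06805204600095749), 13.621153831481934)
 ring n 340 ((0.5329797267913818, 0.026751531288027763), 0.20895887911319733)<stdin>:7: RuntimeWarning: Mean of empty slice.
  ret = um.true_divide(
  ret = ret.dtype.type(ret / rcount)
```

View pics/crop1.png

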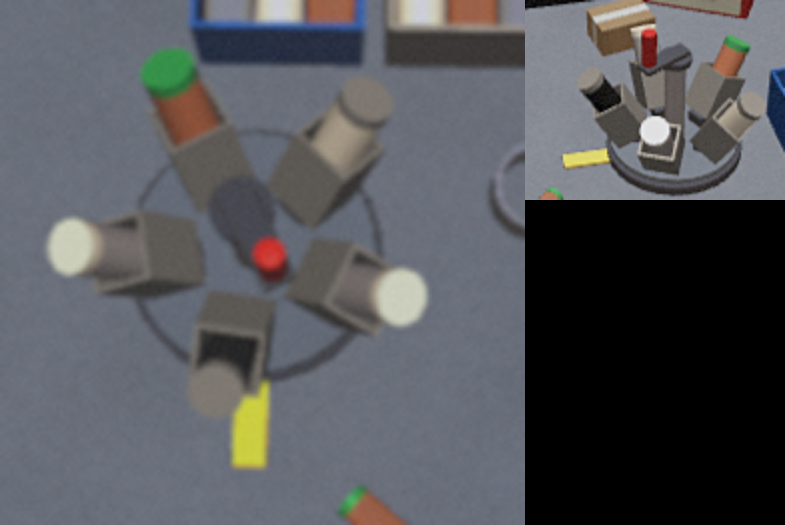

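The crop confirms it. The pocket pipe at crop (180,95) has a bright green cap and is the middle-sized copper. The knob is at crop (268,256) and the pointer at (250,425), and the black pipe is over the pointer now. Next I get the pointer direction and the axis.

```bash
python3 - <<'E'
from m import *
from scipy.optimize import least_squares
for n in('top','side'):
    c=dict(np.load(n+'0.npz'));w,hsv,*_,box=measure(n,c)
    h=hsv.astype(int);y=(h[...,0]>20)&(h[...,0]<36)&(h[...,1]>150)&box(.3,.7,-.2,.4,-.02,.06)
    p=w[y][:,:2].astype(np.float32);print(n,'pointer',y.sum(),p.mean(0),cv2.minAreaRect(p),w[y][:,2].mean(),p.min(0),p.max(0))
    pc=p-p.mean(0);v=np.linalg.svd(pc)[2][0];print(' pca',np.degrees(np.arctan2(v[1],v[0]))%180)
    A=np.array([.6165,.1184])
    s=box(.4,.8,-.1,.3,.010,.024)&(np.abs(np.hypot(w[...,0]-A[0],w[...,1]-A[1])-.105)<.02)&~y&(h[...,2]<90)
    p=w[s][:,:2];f=least_squares(lambda a:np.hypot(*(p-a).T)-.115,A,loss='soft_l1',f_scale=.002) if len(p) else None
    print(' ring',len(p),f.x if f else 0, np.percentile(np.hypot(*(p-A).T),[5,50,95]))
s=observe();print(toolT(s).round(3))
E
```

```text
top pointer 162 [0.45893794 0.1188977 ] ((0.4650842845439911, 0.11981559544801712), (0.06865131855010986, 0.025367407128214836), 0.7561734914779663) 0.007734286844153545 [0.4306568  0.10689882] [0.49956837 0.13254197]
 pca 173.07063
 ring 106 [0.62200926 0.11703083] [0.1075321  0.11046322 0.11431391]
side pointer 25 [0.47624373 0.1068889 ] ((0.47091469168663025, 0.108216792345047), (0.07477962970733643, 0.013686428777873516), 1.4586819410324097) 0.005713607976350224 [0.43367073 0.10110655] [0.5084288  0.11492704]
 pca 1.167633
 ring 223 [0.62228915 0.12174796] [0.09987964 0.11093408 0.11813328]
[[ 0.97  -0.001  0.242  0.139]
 [-0.242 -0.002  0.97   0.557]
 [-0.    -1.    -0.002  0.205]
 [ 0.     0.     0.     1.   ]]
```

```bash
cat >> h.py <<'E'
def down(az,tilt=0):
    # tool z horizontal at azimuth az (deg); tool y down, tilted about tool z
    a=np.radians(az);z=np.array([np.cos(a),np.sin(a),0]);y=np.array([0,0,-1.]);x=np.cross(y,z)
    return np.stack([x,y,z],1)@R.from_euler('z',tilt,degrees=True).as_matrix()
def rel(T0,p,M):
    t=T0[:3,:3].T@(np.array(p)-T0[:3,3])*1000;r=R.from_matrix(T0[:3,:3].T@M).as_rotvec()
    return t.round(1),r.round(3)
E
python3 - <<'E'
from h import *
c=optics.read_camera('wrist');print(c['tool_from_camera'].round(3),c['mtx'][0])
T=toolT(observe())
print(rel(T,[.53,.10,.40],down(-62)))
print(down(90,20)) 
E
```

```text
[[-0.     0.957  0.29  -0.085]
 [ 0.    -0.29   0.957 -0.179]
 [ 1.     0.     0.    -0.001]
 [ 0.     0.     0.     1.   ]] [356.91594476   0.         274.11038966]
(array([ 490. , -194.8, -349.4]), array([1.000e-03, 2.408e+00, 2.000e-03]))
[[ 9.39692621e-01 -3.42020143e-01  6.12323400e-17]
 [-5.75395780e-17  2.09426937e-17  1.00000000e+00]
 [-3.42020143e-01 -9.39692621e-01  0.00000000e+00]]
```

Request:
{"fn": "play_rows", "kwargs": {"rows": [{"ty": -45, "ry": 0.14}, {"ty": -90, "ry": 0.28, "tx": 15, "tz": -10}, {"ty": -130, "ry": 0.42, "tx": 45, "tz": -30}, {"ty": -160, "ry": 0.56, "tx": 80, "tz": -57}, {"ty": -180, "ry": 0.7, "tx": 118, "tz": -84}, {"ty": -195, "ry": 0.84, "tx": 157, "tz": -112}, {"ty": -195, "ry": 0.98, "tx": 197, "tz": -140}, {"ty": -195, "ry": 1.12, "tx": 237, "tz": -169}, {"ty": -195, "ry": 1.26, "tx": 277, "tz": -198}, {"ty": -195, "ry": 1.4, "tx": 317, "tz": -226}, {"ty": -195, "ry": 1.54, "tx": 357, "tz": -255}, {"ty": -195, "ry": 1.68, "tx": 397, "tz": -283}]}}

```text
schema error: expected keys rx, ry, rz, tx, ty, tz, jaw
```

```bash
python3 - <<'E'
from h import *
T=toolT(observe());print(T.round(4),observe()['wrist_force'],observe()['joints'])
print(rel(T,[.53,.10,.40],down(-62)))
E
```

```text
[[ 9.702e-01 -4.000e-04  2.424e-01  1.392e-01]
 [-2.424e-01 -1.200e-03  9.702e-01  5.575e-01]
 [-1.000e-04 -1.000e+00 -1.300e-03  2.048e-01]
 [ 0.000e+00  0.000e+00  0.000e+00  1.000e+00]] [-0.42172699 -0.73554076 -0.5242115 ] [ 1.20496835e+00  2.76432487e-01  1.50579457e+00 -2.49107045e-05
  1.36067967e+00 -1.21005401e-01]
(array([ 490. , -194.8, -349.4]), array([1.000e-03, 2.408e+00, 2.000e-03]))
```

All seven keys are needed in every row.

Request:
{"fn": "play_rows", "kwargs": {"rows": [{"rx": 0, "ry": 0.14, "rz": 0, "tx": 0, "ty": -45, "tz": 0, "jaw": 1}, {"rx": 0, "ry": 0.28, "rz": 0, "tx": 15, "ty": -90, "tz": -10, "jaw": 1}, {"rx": 0, "ry": 0.42, "rz": 0, "tx": 45, "ty": -130, "tz": -30, "jaw": 1}, {"rx": 0, "ry": 0.56, "rz": 0, "tx": 80, "ty": -160, "tz": -57, "jaw": 1}, {"rx": 0, "ry": 0.7, "rz": 0, "tx": 118, "ty": -180, "tz": -84, "jaw": 1}, {"rx": 0, "ry": 0.84, "rz": 0, "tx": 157, "ty": -195, "tz": -112, "jaw": 1}, {"rx": 0, "ry": 0.98, "rz": 0, "tx": 197, "ty": -195, "tz": -140, "jaw": 1}, {"rx": 0, "ry": 1.12, "rz": 0, "tx": 237, "ty": -195, "tz": -169, "jaw": 1}, {"rx": 0, "ry": 1.26, "rz": 0, "tx": 277, "ty": -195, "tz": -198, "jaw": 1}, {"rx": 0, "ry": 1.4, "rz": 0, "tx": 317, "ty": -195, "tz": -226, "jaw": 1}, {"rx": 0, "ry": 1.54, "rz": 0, "tx": 357, "ty": -195, "tz": -255, "jaw": 1}, {"rx": 0, "ry": 1.68, "rz": 0, "tx": 397, "ty": -195, "tz": -283, "jaw": 1}]}}

```text
time_s: 1.35
position: [0.4552, 0.187, 0.4004]
eef_rot: [0.403, -0.402, 0.582, -0.581]
wrist_force: [0.9, 0.5, 0.2]
opening: 0.094
```

```bash
python3 - <<'E'
from h import *
T=toolT(observe());print(T.round(4),observe()['wrist_force'],observe()['joints'])
print(rel(T,[.53,.10,.40],down(-62)))
E
```

```text
[[-3.522e-01  1.000e-04  9.359e-01  4.552e-01]
 [-9.359e-01  4.000e-04 -3.522e-01  1.870e-01]
 [-4.000e-04 -1.000e+00 -1.000e-04  4.004e-01]
 [ 0.000e+00  0.000e+00  0.000e+00  1.000e+00]] [0.90014623 0.51683876 0.15409261] [2.48134207e-01 9.95701033e-02 1.26437584e+00 3.37521659e-04
 1.77750337e+00 6.08076372e-01]
(array([ 55.1,   0.4, 100.7]), array([ 0.   ,  0.722, -0.   ]))
```

Request:
{"fn": "play_rows", "kwargs": {"rows": [{"rx": 0, "ry": 0.14, "rz": 0, "tx": 11, "ty": 0, "tz": 20, "jaw": 0.1}, {"rx": 0, "ry": 0.28, "rz": 0, "tx": 22, "ty": 0, "tz": 40, "jaw": 0.1}, {"rx": 0, "ry": 0.42, "rz": 0, "tx": 33, "ty": 0, "tz": 60, "jaw": 0.1}, {"rx": 0, "ry": 0.56, "rz": 0, "tx": 44, "ty": 0, "tz": 80, "jaw": 0.1}, {"rx": 0, "ry": 0.7, "rz": 0, "tx": 55, "ty": 0, "tz": 100, "jaw": 0.1}, {"rx": 0, "ry": 0.722, "rz": 0, "tx": 55, "ty": 0, "tz": 100, "jaw": 0.1}, {"rx": 0, "ry": 0.722, "rz": 0, "tx": 55, "ty": 0, "tz": 100, "jaw": 0.1}]}}

```text
time_s: 2.05
position: [0.5289, 0.1027, 0.4]
eef_rot: [0.173, -0.174, 0.686, -0.685]
wrist_force: [0.2, -0.3, -0.9]
opening: 0.0519
```

```bash
cat > wr.py <<'E'
from m import *
def shot(name):
    T=toolT(observe());c=optics.read_camera('wrist');c['T']=T@c['tool_from_camera']
    cv2.imwrite(f'pics/{name}.png',c['pixels']);np.savez(name+'.npz',**c);return T,c
E
python3 - <<'E'
from wr import *
from scipy.optimize import least_squares
T,c=shot('w1');print(T[:3,3]);w,hsv,*_,box=measure('w',c)
h=hsv.astype(int)
y=(h[...,0]>20)&(h[...,0]<36)&(h[...,1]>150)&box(.3,.7,-.2,.4,-.02,.06);p=w[y][:,:2].astype(np.float32)
print('ptr',y.sum(),cv2.minAreaRect(p),w[y][:,2].mean())
r=((h[...,0]<6)|(h[...,0]>174))&(h[...,1]>180)&box(.5,.65,0,.2,.2,.3);q=w[r];print('knob',len(q),q.min(0),q.max(0));t=q[q[:,2]>.265];print(len(t),t.mean(0),cv2.minEnclosingCircle(t[:,:2].astype(np.float32)))
g=(abs(h[...,0]-60)<15)&(h[...,1]>150)&box(.6,.85,.05,.3,.1,.2);print('cap',g.sum(),w[g].mean(0) if g.any() else 0)
A=np.array([.619,.119]);s=box(.4,.8,-.1,.3,.012,.026)&(np.abs(np.hypot(w[...,0]-A[0],w[...,1]-A[1])-.11)<.012)&(h[...,2]<90)
p=w[s][:,:2];f=least_squares(lambda a:np.hypot(*(p-a[:2]).T)-a[2],[*A,.113],loss='soft_l1',f_scale=.002);print('ring',len(p),f.x)
E
```

```text
[0.52885746 0.10267383 0.39997177]
ptr 0 ((0.0, 0.0), (0.0, 0.0), 0.0) nan
knob 657 [0.55875283 0.08271726 0.21844196] [0.58131798 0.10490751 0.27284843]
517 [0.57026877 0.09407797 0.27019295] ((0.5699743032455444, 0.09384787082672119), 0.011360098607838154)
cap 0 0
ring 203 [0.61823598 0.11898749 0.11171045]<stdin>:6: RuntimeWarning: Mean of empty slice.
  ret = ret.dtype.type(ret / rcount)
```

View pics/w1.png

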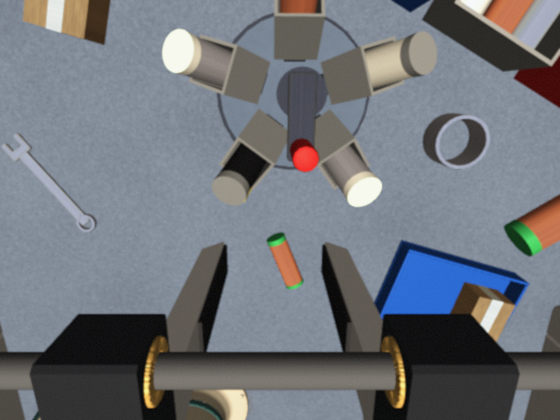

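The wrist view shows the knob at (305,156), its crank arm, and the copper pocket at the top (298,30). The black pipe at (237,190) covers the pointer. I descend onto the knob.

```bash
python3 - <<'E'
from h import *
T=toolT(observe());print(rel(T,[.570,.094,.228],down(-62.5)))
E
```

```text
(array([-32.2, 172.2,  27.9]), array([0.001, 0.017, 0.001]))
```

Request:
{"fn": "play_rows", "kwargs": {"rows": [{"rx": 0, "ry": 0.017, "rz": 0, "tx": -20, "ty": 0, "tz": 18, "jaw": 0.1}, {"rx": 0, "ry": 0.017, "rz": 0, "tx": -32, "ty": 0, "tz": 28, "jaw": 0.1}, {"rx": 0, "ry": 0.017, "rz": 0, "tx": -32, "ty": 30, "tz": 28, "jaw": 0.1}, {"rx": 0, "ry": 0.017, "rz": 0, "tx": -32, "ty": 65, "tz": 28, "jaw": 0.1}, {"rx": 0, "ry": 0.017, "rz": 0, "tx": -32, "ty": 90, "tz": 28, "jaw": 0.1}, {"rx": 0, "ry": 0.017, "rz": 0, "tx": -32, "ty": 115, "tz": 28, "jaw": 0.1}, {"rx": 0, "ry": 0.017, "rz": 0, "tx": -32, "ty": 140, "tz": 28, "jaw": 0.1}, {"rx": 0, "ry": 0.017, "rz": 0, "tx": -32, "ty": 160, "tz": 28, "jaw": 0.1}, {"rx": 0, "ry": 0.017, "rz": 0, "tx": -32, "ty": 172, "tz": 28, "jaw": 0.1}, {"rx": 0, "ry": 0.017, "rz": 0, "tx": -32, "ty": 172, "tz": 28, "jaw": 0.1}]}}

```text
time_s: 3.1
position: [0.5691, 0.0939, 0.2272]
eef_rot: [0.167, -0.169, 0.687, -0.687]
wrist_force: [-0.6, 0.9, -0.3]
opening: 0.0521
```

```bash
python3 - <<'E'
from h import *
T=toolT(observe());print(T[:3,3],observe()['wrist_force']);print(rel(T,[.570,.094,.228],down(-62.5)))
E
```

```text
[0.5690894  0.09394398 0.22715634] [-0.60226932  0.90638151 -0.27007085]
(array([-0.8, -0.8,  0.4]), array([ 0.002, -0.   ,  0.003]))
```

Close gently on the knob.

Request:
{"fn": "play_rows", "kwargs": {"rows": [{"rx": 0, "ry": 0, "rz": 0, "tx": 0, "ty": 0, "tz": 0, "jaw": -0.7}, {"rx": 0, "ry": 0, "rz": 0, "tx": 0, "ty": 0, "tz": 0, "jaw": -0.7}, {"rx": 0, "ry": 0, "rz": 0, "tx": 0, "ty": 0, "tz": 0, "jaw": -0.7}, {"rx": 0, "ry": 0, "rz": 0, "tx": 0, "ty": 0, "tz": 0, "jaw": -0.7}, {"rx": 0, "ry": 0, "rz": 0, "tx": 0, "ty": 0, "tz": 0, "jaw": -0.7}], "squeeze": 20}}

```text
time_s: 3.6
position: [0.5707, 0.094, 0.2294]
eef_rot: [0.168, -0.167, 0.688, -0.686]
wrist_force: [-0.9, 2.5, 4.6]
opening: 0.0238
```

```bash
python3 - <<'E'
from h import *
T=toolT(observe());k=T[:3,3];print(k,observe()['wrist_force'],observe()['opening'])
A=np.array([.6187,.119]);d=A-k[:2];print(np.hypot(*d),np.degrees(np.arctan2(d[1],d[0])))
# arc in tool axes about axis: knob at k; rotate knob about A by th
M=T[:3,:3]
u=d/np.hypot(*d);A=k[:2]+.055*u;print(A)
for th in np.arange(1,13)*6.5:
    a=np.radians(th);c,s=np.cos(a),np.sin(a);v=k[:2]-A;p=A+np.array([[c,-s],[s,c]])@v
    print(th,(M.T@np.r_[(p-k[:2])*1000,0]).round(1),round(-a,3))
E
```

```text
[0.57067575 0.09396482 0.22938634] [-0.94253001  2.54821867  4.56130518] 0.02383825993478157
0.05415799419319262 27.533157965293864
[0.61944664 0.11938923]
6.5 [-0.4 -0.   6.2] -0.113
13.0 [-1.4 -0.  12.4] -0.227
19.5 [-3.2 -0.  18.4] -0.34
26.0 [-5.6 -0.  24.1] -0.454
32.5 [-8.7 -0.  29.5] -0.567
39.0 [-12.3  -0.   34.6] -0.681
45.5 [-16.6  -0.   39.2] -0.794
52.0 [-21.3  -0.   43.3] -0.908
58.5 [-26.4  -0.   46.8] -1.021
65.0 [-31.9  -0.   49.8] -1.134
71.5 [-37.7   0.   52.1] -1.248
78.0 [-43.7   0.   53.7] -1.361
```

Request:
{"fn": "play_rows", "kwargs": {"rows": [{"rx": 0, "ry": -0.113, "rz": 0, "tx": -0.4, "ty": 0, "tz": 6.2, "jaw": -0.7}, {"rx": 0, "ry": -0.227, "rz": 0, "tx": -1.4, "ty": 0, "tz": 12.4, "jaw": -0.7}, {"rx": 0, "ry": -0.34, "rz": 0, "tx": -3.2, "ty": 0, "tz": 18.4, "jaw": -0.7}, {"rx": 0, "ry": -0.454, "rz": 0, "tx": -5.6, "ty": 0, "tz": 24.1, "jaw": -0.7}, {"rx": 0, "ry": -0.567, "rz": 0, "tx": -8.7, "ty": 0, "tz": 29.5, "jaw": -0.7}, {"rx": 0, "ry": -0.681, "rz": 0, "tx": -12.3, "ty": 0, "tz": 34.6, "jaw": -0.7}, {"rx": 0, "ry": -0.794, "rz": 0, "tx": -16.6, "ty": 0, "tz": 39.2, "jaw": -0.7}, {"rx": 0, "ry": -0.908, "rz": 0, "tx": -21.3, "ty": 0, "tz": 43.3, "jaw": -0.7}, {"rx": 0, "ry": -1.021, "rz": 0, "tx": -26.4, "ty": 0, "tz": 46.8, "jaw": -0.7}, {"rx": 0, "ry": -1.134, "rz": 0, "tx": -31.9, "ty": 0, "tz": 49.8, "jaw": -0.7}, {"rx": 0, "ry": -1.248, "rz": 0, "tx": -37.7, "ty": 0, "tz": 52.1, "jaw": -0.7}, {"rx": 0, "ry": -1.361, "rz": 0, "tx": -43.7, "ty": 0, "tz": 53.7, "jaw": -0.7}]}}

```text
time_s: 4.8
position: [0.6326, 0.0673, 0.2294]
eef_rot: [0.564, -0.563, 0.429, -0.426]
wrist_force: [-5.5, 4.6, 5.6]
opening: 0.0233
```

```bash
python3 - <<'E'
from wr import *
s=observe();T,c=shot('w2');k=T[:3,3];print(k,s['wrist_force'],s['opening'])
w,hsv,*_,box=measure('w',c);h=hsv.astype(int)
for n in ('w','top'):
    if n=='top': c=optics.read_camera('top');w,hsv,*_,box=measure('t',c);h=hsv.astype(int);cv2.imwrite('pics/top2.png',c['pixels'])
    y=(h[...,0]>20)&(h[...,0]<36)&(h[...,1]>150)&box(.3,.7,-.2,.4,-.02,.06);p=w[y][:,:2].astype(np.float32)
    if y.any(): print(n,'ptr',y.sum(),cv2.minAreaRect(p),p.mean(0),p.min(0),p.max(0),w[y][:,2].mean())
    g=(abs(h[...,0]-60)<15)&(h[...,1]>150)&box(.4,.85,.0,.3,.1,.2)
    if g.any():
        q=w[g].mean(0);d=q[:2]-np.array([.619,.119]);print(n,'cap',g.sum(),q,np.hypot(*d),np.degrees(np.arctan2(d[1],d[0])))
E
```

```text
[0.6325801  0.06732707 0.22937942] [-5.49691946  4.56170849  5.55477617] 0.023335039366843453
top cap 135 [0.57784638 0.24962483 0.16209001] 0.13695424845454462 107.48713870764107
```

```bash
python3 - <<'E'
from h import *
T=toolT(observe());k=T[:3,3];M=T[:3,:3];print(k,observe()['wrist_force'])
A=np.array([.619,.1198]);v=k[:2]-A;print(np.hypot(*v),np.degrees(np.arctan2(v[1],v[0])),'tool z az',np.degrees(np.arctan2(M[1,2],M[0,2])))
for th in np.arange(1,12)*6.5:
    a=np.radians(th);c,s=np.cos(a),np.sin(a);p=A+np.array([[c,-s],[s,c]])@(v*.055/np.hypot(*v))
    print(th,(M.T@np.r_[(p-k[:2])*1000,0]).round(1),round(-a,3))
E
```

```text
[0.63472689 0.06760822 0.22939203] [-0.35176089  5.00868462  4.60371563]
0.05450978423829959 -73.23093037147609 tool z az 15.514271690719742
6.5 [0.  0.  6.2] -0.113
13.0 [-1.2  0.  12.3] -0.227
19.5 [-3.1  0.1 18.3] -0.34
26.0 [-5.6  0.1 24. ] -0.454
32.5 [-8.8  0.1 29.4] -0.567
39.0 [-12.5   0.1  34.3] -0.681
45.5 [-16.8   0.1  38.9] -0.794
52.0 [-21.6   0.2  42.9] -0.908
58.5 [-26.8   0.2  46.3] -1.021
65.0 [-32.3   0.2  49.2] -1.134
71.5 [-38.2   0.2  51.3] -1.248
```

Request:
{"fn": "play_rows", "kwargs": {"rows": [{"rx": 0, "ry": -0.113, "rz": 0, "tx": 0, "ty": 0, "tz": 6.2, "jaw": -0.7}, {"rx": 0, "ry": -0.227, "rz": 0, "tx": -1.2, "ty": 0, "tz": 12.3, "jaw": -0.7}, {"rx": 0, "ry": -0.34, "rz": 0, "tx": -3.1, "ty": 0, "tz": 18.3, "jaw": -0.7}, {"rx": 0, "ry": -0.454, "rz": 0, "tx": -5.6, "ty": 0, "tz": 24, "jaw": -0.7}, {"rx": 0, "ry": -0.567, "rz": 0, "tx": -8.8, "ty": 0, "tz": 29.4, "jaw": -0.7}, {"rx": 0, "ry": -0.681, "rz": 0, "tx": -12.5, "ty": 0, "tz": 34.3, "jaw": -0.7}, {"rx": 0, "ry": -0.794, "rz": 0, "tx": -16.8, "ty": 0, "tz": 38.9, "jaw": -0.7}, {"rx": 0, "ry": -0.908, "rz": 0, "tx": -21.6, "ty": 0, "tz": 42.9, "jaw": -0.7}, {"rx": 0, "ry": -1.021, "rz": 0, "tx": -26.8, "ty": 0, "tz": 46.3, "jaw": -0.7}, {"rx": 0, "ry": -1.134, "rz": 0, "tx": -32.3, "ty": 0, "tz": 49.2, "jaw": -0.7}, {"rx": 0, "ry": -1.248, "rz": 0, "tx": -38.2, "ty": 0, "tz": 51.3, "jaw": -0.7}, {"rx": 0, "ry": -1.248, "rz": 0, "tx": -38.2, "ty": 0, "tz": 51.3, "jaw": -0.7}]}}

```text
time_s: 6.1
position: [0.6732, 0.1174, 0.2293]
eef_rot: [0.708, -0.706, 0.019, -0.019]
wrist_force: [-2.2, 3.2, 5.9]
opening: 0.0237
```

```bash
cat > look.py <<'E'
from wr import *
def look(tag):
    s=observe();T,c=shot('w'+tag);print(T[:3,3],s['wrist_force'],s['opening'])
    k=T[:2,3]-np.array([.619,.1198]);print('knob ang',np.degrees(np.arctan2(k[1],k[0])),np.hypot(*k),'z az',np.degrees(np.arctan2(T[1,2],T[0,2])))
    for n in ('wrist','top','side'):
        if n!='wrist': c=optics.read_camera(n);np.savez(n+tag+'.npz',**c);cv2.imwrite(f'pics/{n}{tag}.png',c['pixels'])
        w,hsv,*_,box=measure(n,c);h=hsv.astype(int)
        y=(h[...,0]>20)&(h[...,0]<36)&(h[...,1]>150)&box(.3,.7,-.2,.4,-.02,.06);p=w[y][:,:2].astype(np.float32)
        if y.any(): print(n,'ptr',y.sum(),cv2.minAreaRect(p),p.mean(0),p.min(0),p.max(0),w[y][:,2].mean())
        g=(abs(h[...,0]-60)<15)&(h[...,1]>150)&box(.4,.85,.0,.3,.1,.25)
        if g.any():
            q=w[g].mean(0);d=q[:2]-np.array([.619,.1198]);print(n,'cap',g.sum(),q,np.hypot(*d),np.degrees(np.arctan2(d[1],d[0])))
E
python3 -c "from look import *;look('3')"
```

```text
[0.67324104 0.1174375  0.22930525] [-2.23837107  3.16013562  5.9474946 ] 0.023680617870974273
knob ang -2.493970736246485 0.05429246439568089 z az 86.89899950199741
side ptr 22 ((0.47324317693710327, 0.106090247631073), (0.07656446844339371, 0.023561254143714905), 10.563976287841797) [0.47431394 0.1083734 ] [0.43415853 0.09952682] [0.50871676 0.12468962] 0.004585462889339082
side cap 17 [0.53965317 0.0909461  0.145947  ] 0.08443024920311451 -160.01657037312145
```

View pics/w3.png

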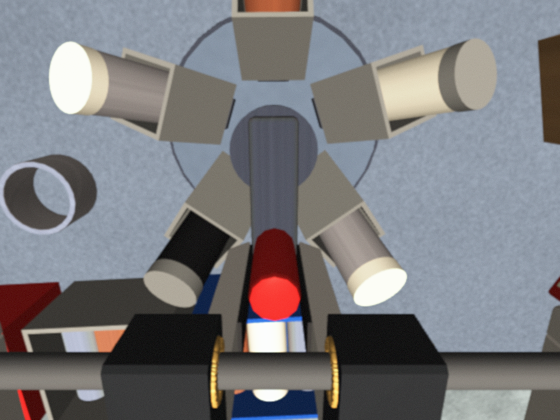

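The view shows the gripper on the red knob at (273,285) and the copper pocket at the top, diametrically opposite. The turn is about 3° short, so I turn the rest, release, and back off toward the robot for an unobstructed look.

Request:
{"fn": "play_rows", "kwargs": {"rows": [{"rx": 0, "ry": -0.025, "rz": 0, "tx": 0, "ty": 0, "tz": 1.5, "jaw": -0.7}, {"rx": 0, "ry": -0.05, "rz": 0, "tx": 0, "ty": 0, "tz": 2.9, "jaw": -0.7}, {"rx": 0, "ry": -0.05, "rz": 0, "tx": 0, "ty": 0, "tz": 2.9, "jaw": -0.7}, {"rx": 0, "ry": -0.05, "rz": 0, "tx": 0, "ty": 0, "tz": 2.9, "jaw": -0.7}, {"rx": 0, "ry": -0.05, "rz": 0, "tx": 0, "ty": 0, "tz": 2.9, "jaw": -0.7}]}}

```text
time_s: 6.75
position: [0.6732, 0.1188, 0.2293]
eef_rot: [0.707, -0.707, 0.003, -0.003]
wrist_force: [-1.5, 1.9, 5.3]
opening: 0.0236
```

Request:
{"fn": "play_rows", "kwargs": {"rows": [{"rx": 0, "ry": 0, "rz": 0, "tx": 0, "ty": 0, "tz": 0, "jaw": 0.1}, {"rx": 0, "ry": 0, "rz": 0, "tx": 0, "ty": 0, "tz": 0, "jaw": 0.1}, {"rx": 0, "ry": 0, "rz": 0, "tx": 0, "ty": 0, "tz": 0, "jaw": 0.1}, {"rx": 0, "ry": 0, "rz": 0, "tx": 0, "ty": -20, "tz": 0, "jaw": 0.1}, {"rx": 0, "ry": 0, "rz": 0, "tx": 0, "ty": -60, "tz": 0, "jaw": 0.1}, {"rx": 0, "ry": 0, "rz": 0, "tx": 0, "ty": -100, "tz": 0, "jaw": 0.1}, {"rx": 0, "ry": 0, "rz": 0, "tx": -40, "ty": -125, "tz": 0, "jaw": 0.5}, {"rx": 0, "ry": 0, "rz": 0, "tx": -90, "ty": -125, "tz": 0, "jaw": 1}, {"rx": 0, "ry": 0, "rz": 0, "tx": -140, "ty": -125, "tz": 0, "jaw": 1}, {"rx": 0, "ry": 0, "rz": 0, "tx": -190, "ty": -125, "tz": 0, "jaw": 1}, {"rx": 0, "ry": 0, "rz": 0, "tx": -230, "ty": -125, "tz": 0, "jaw": 1}, {"rx": 0, "ry": 0, "rz": 0, "tx": -230, "ty": -125, "tz": 0, "jaw": 1}]}}

```text
time_s: 7.95
position: [0.4387, 0.1198, 0.3547]
eef_rot: [-0.707, 0.707, -0.002, 0.002]
wrist_force: [0.9, -0.2, 0.2]
opening: 0.0931
```

```bash
python3 -c "from look import *;look('4')"
```

```text
[0.43872468 0.11982482 0.35470251] [ 0.93960423 -0.16694867  0.21387289] 0.09307802772554997
knob ang 179.99211080193456 0.1802753264211661 z az 89.73484495504641
wrist ptr 851 ((0.46628662943840027, 0.12063682824373245), (0.028377654030919075, 0.07242319732904434), 89.35382080078125) [0.46477747 0.12004165] [0.4301411  0.10607026] [0.5023539  0.13502543] 0.007657663187530426
wrist cap 1190 [0.47995062 0.12182569 0.16158031] 0.13906413803765436 179.1653678999335
side ptr 22 ((0.4716504216194153, 0.10646812617778778), (0.0738578736782074, 0.011075631715357304), 3.04062819480896) [0.47387648 0.10765649] [0.4344797  0.10177377] [0.5086876  0.11389115] 0.004691864614791491
side cap 12 [0.52340277 0.09302066 0.14875363] 0.09927720686708166 -164.35102130031356
```

View pics/w4.png

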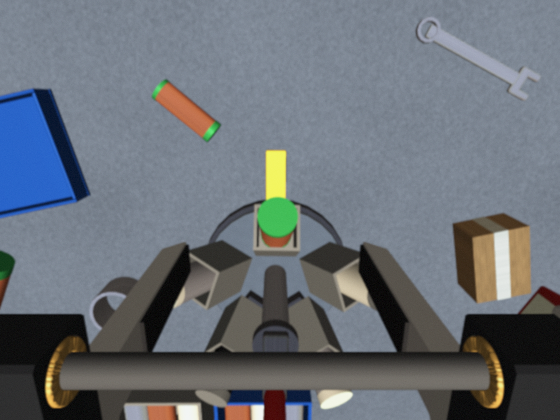

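The pipe cap at (277,216), the pocket (255–299), the crank post (276,270) and the pointer (276,175) all look lined up. A numeric check follows.

```bash
python3 - <<'E'
from m import *
c=dict(np.load('w4.npz'));w,hsv,*_,box=measure('w',c);h=hsv.astype(int)
y=(h[...,0]>20)&(h[...,0]<36)&(h[...,1]>130)&box(.3,.7,-.2,.4,-.02,.06)
P=[]
for x in np.arange(.435,.475,.005):
    q=w[y&(abs(w[...,0]-x)<.003)][:,1];P.append((x,(q.min()+q.max())/2,q.max()-q.min()))
P=np.array(P);f=np.polyfit(P[:,0],P[:,1],1);print(P.round(4),'slope deg',np.degrees(f[0]),'y at axis',np.polyval(f,.619))
# ring both sides
g=(abs(h[...,0]-60)<15)&(h[...,1]>150)&box(.4,.6,.0,.3,.1,.25);p=w[g].astype(np.float32)
print('cap circle',cv2.minEnclosingCircle(p[:,:2]),np.percentile(p[:,1],[1,99]));
ctr=p.mean(0);n=np.linalg.svd(p[(abs(p-ctr)<.012).all(1)]-p[(abs(p-ctr)<.012).all(1)].mean(0))[2][2];print('normal',n*np.sign(n[2]),np.degrees(np.arccos(abs(n[2]))))
A=np.array([.619,.1198]);s=box(.4,.8,-.1,.3,.012,.026)&(np.abs(np.hypot(w[...,0]-A[0],w[...,1]-A[1])-.11)<.012)&(h[...,2]<90)
from scipy.optimize import least_squares
p=w[s][:,:2];f=least_squares(lambda a:np.hypot(*(p-a[:2]).T)-.112,A,loss='soft_l1',f_scale=.002);print('ring',len(p),f.x)
k=np.array([[.5707,.0940],[.6347,.0676],[.6732,.1174],[.6732,.1188]]);print('knob circ',least_squares(lambda a:np.hypot(*(k-a).T)-.055,A).x)
c=dict(np.load('top4.npz'));w,hsv,*_,box=measure('t',c);h=hsv.astype(int)
r=((h[...,0]<6)|(h[...,0]>174))&(h[...,1]>170)&box(.6,.75,0,.25,.24,.3);print('top knob',r.sum(),w[r].mean(0) if r.any() else 0)
E
```

```text
[[0.435  0.1209 0.0282]
 [0.44   0.1208 0.0282]
 [0.445  0.1208 0.0283]
 [0.45   0.1208 0.0284]
 [0.455  0.1208 0.0285]
 [0.46   0.1208 0.0285]
 [0.465  0.1208 0.0286]
 [0.47   0.1208 0.0287]] slope deg -0.15731073253402608 y at axis 0.12035380900919994Traceback (most recent call last):
  File "<stdin>", line 10, in <module>
cv2.error: OpenCV(4.12.0) /io/opencv/modules/imgproc/src/shapedescr.cpp:201: error: (-215:Assertion failed) count >= 0 && (depth == CV_32F || depth == CV_32S) in function 'minEnclosingCircle'
```

```bash
python3 - <<'E'
from m import *
from scipy.optimize import least_squares
c=dict(np.load('w4.npz'));w,hsv,*_,box=measure('w',c);h=hsv.astype(int)
g=(abs(h[...,0]-60)<15)&(h[...,1]>150)&box(.4,.6,.0,.3,.1,.25);p=w[g]
print('cap',np.percentile(p,[1,99],axis=0).round(4));i=p[(abs(p-p.mean(0))<.014).all(1)];n=np.linalg.svd(i-i.mean(0))[2][2];n*=np.sign(n[2]);print('normal',n,np.degrees(np.arccos(n[2])),i.mean(0))
A=np.array([.619,.1198]);s=box(.4,.8,-.1,.3,.012,.026)&(np.abs(np.hypot(w[...,0]-A[0],w[...,1]-A[1])-.11)<.012)&(h[...,2]<90)
q=w[s][:,:2];print('ring',len(q),least_squares(lambda a:np.hypot(*(q-a).T)-.112,A,loss='soft_l1',f_scale=.002).x)
k=np.array([[.5707,.0940],[.6347,.0676],[.6732,.1174],[.6732,.1188]]);print('knob circ',least_squares(lambda a:np.hypot(*(k-a).T)-.055,A).x)
r=((h[...,0]<8)|(h[...,0]>172))&(h[...,1]>150)&box(.6,.75,.05,.2,.2,.3);print('wrist knob',r.sum(),np.percentile(w[r],[1,99],axis=0) if r.any() else 0)
# crank arm / post tops: grey at z .19-.215
a=box(.58,.72,.05,.2,.195,.212);
for x in np.arange(.61,.67,.01):
    b=w[a&(abs(w[...,0]-x)<.004)][:,1]
    if len(b)>10: print('arm',x.round(3),len(b),b.min(),b.max(),(b.min()+b.max())/2)
# pocket mouth: grey pts, z>0.1 around front
a=box(.46,.60,.06,.19,.04,.125)&(h[...,1]<70)
for z in (.06,.07,.08,.09,.1,.11):
    b=w[a&(abs(w[...,2]-z)<.004)&(abs(w[...,1]-.121)<.034)][:,1]
    if len(b)>10: print('pocket',z,len(b),np.percentile(b,[1,99]),np.percentile(b,[1,99]).mean())
c=dict(np.load('top4.npz'));w,hsv,*_,box=measure('t',c);h=hsv.astype(int)
r=((h[...,0]<8)|(h[...,0]>172))&(h[...,1]>150)&box(.6,.75,0,.25,.24,.3);print('top knob',r.sum(),w[r].mean(0) if r.any() else 0)
E
```

```text
cap [[0.4627 0.1019 0.1513]
 [0.4973 0.1417 0.1716]]
normal [-0.50146124  0.00946904  0.86512829] 30.102642388215667 [0.48015879 0.12174101 0.16175622]
ring 672 [0.61928295 0.11950811]
knob circ [0.61847148 0.12039394]
wrist knob 567 [[0.66061097 0.10773505 0.21656718]
 [0.66840381 0.1282846  0.25397751]]
arm 0.61 285 0.094593018249469 0.14473340382808753 0.11966321103877826
arm 0.62 181 0.09443814942063244 0.1447457399425001 0.11959194468156627
arm 0.67 12 0.10519680656958223 0.1312787608802459 0.11823778372491406
pocket 0.06 59 [0.09298247 0.14977855] 0.12138051006679079
pocket 0.07 37 [0.11429987 0.1486277 ] 0.1314637885355585
pocket 0.08 61 [0.09594891 0.14664207] 0.1212954905283759
pocket 0.09 40 [0.09281227 0.14646374] 0.11963800367853382
pocket 0.1 84 [0.09414172 0.15148198] 0.12281185051837998
pocket 0.11 142 [0.09323272 0.15118907] 0.1222108927914391
top knob 58 [0.67040807 0.11684747 0.26977202]
```

The pocket is within about 1° of the pointer and at rest. The cap centre is (.480,.1217,.1617) and the lean is 30.1°. Next comes the pre-grasp on the pipe's axis.

```bash
python3 - <<'E'
from h import *
T=toolT(observe());M=down(89.3,-30);print(M.round(3))
c=np.array([.4802,.1217,.1617]);n=-M[:,1]
print(rel(T,c+.1*n,M),c+.1*n)
E
```

```text
[[ 0.866  0.5    0.012]
 [-0.011 -0.006  1.   ]
 [ 0.5   -0.866  0.   ]]
(array([-14.5, 105.4,   2.4]), array([-0.002,  0.007, -0.522])) [0.43020373 0.12231085 0.24830254]
```

Request:
{"fn": "play_rows", "kwargs": {"rows": [{"rx": 0, "ry": 0.007, "rz": -0.13, "tx": -4, "ty": 20, "tz": 1, "jaw": 1}, {"rx": 0, "ry": 0.007, "rz": -0.26, "tx": -8, "ty": 45, "tz": 2, "jaw": 1}, {"rx": 0, "ry": 0.007, "rz": -0.39, "tx": -12, "ty": 70, "tz": 2.4, "jaw": 1}, {"rx": 0, "ry": 0.007, "rz": -0.522, "tx": -14.5, "ty": 92, "tz": 2.4, "jaw": 1}, {"rx": 0, "ry": 0.007, "rz": -0.522, "tx": -14.5, "ty": 105, "tz": 2.4, "jaw": 1}, {"rx": 0, "ry": 0.007, "rz": -0.522, "tx": -14.5, "ty": 105, "tz": 2.4, "jaw": 1}, {"rx": 0, "ry": 0.007, "rz": -0.522, "tx": -14.5, "ty": 105, "tz": 2.4, "jaw": 1}]}}

```text
time_s: 8.8
position: [0.4318, 0.1228, 0.2501]
eef_rot: [-0.683, 0.683, 0.179, 0.188]
wrist_force: [0.8, -0.5, 0.6]
opening: 0.094
```

```bash
python3 - <<'E'
from wr import *
T,c=shot('w5');print(T[:3,3]);M=down(89.3,-30)
w,hsv,*_,box=measure('w',c);h=hsv.astype(int)
g=(abs(h[...,0]-60)<15)&(h[...,1]>150)&box(.4,.6,.0,.3,.1,.25);p=w[g]
print(g.sum(),np.percentile(p,[1,99],axis=0).round(4).mean(0),p.mean(0));i=p[(abs(p-p.mean(0))<.014).all(1)];n=np.linalg.svd(i-i.mean(0))[2][2];n*=np.sign(n[2]);print('normal',n,i.mean(0))
for cc in (np.array([.4802,.1217,.1617]),i.mean(0)): print(rel(T,cc-.0458*-M[:,1],M))
E
```

```text
[0.43182064 0.12284149 0.25006746]
110 [0.46515 0.122   0.15075] [0.46295177 0.12251011 0.15006888]
normal [ 0.98951189 -0.00470408  0.1443748 ] [0.46169497 0.12277259 0.14909619]
(array([ -2.4, 146.5,  -0.9]), array([-0.002, -0.001,  0.001]))
(array([-2.470e+01,  1.482e+02, -1.000e-01]), array([-0.002, -0.001,  0.001]))
```

Request:
{"fn": "play_rows", "kwargs": {"rows": [{"rx": 0, "ry": 0, "rz": 0, "tx": -2.4, "ty": 20, "tz": -0.9, "jaw": 1}, {"rx": 0, "ry": 0, "rz": 0, "tx": -2.4, "ty": 45, "tz": -0.9, "jaw": 1}, {"rx": 0, "ry": 0, "rz": 0, "tx": -2.4, "ty": 70, "tz": -0.9, "jaw": 1}, {"rx": 0, "ry": 0, "rz": 0, "tx": -2.4, "ty": 92, "tz": -0.9, "jaw": 1}, {"rx": 0, "ry": 0, "rz": 0, "tx": -2.4, "ty": 112, "tz": -0.9, "jaw": 1}, {"rx": 0, "ry": 0, "rz": 0, "tx": -2.4, "ty": 128, "tz": -0.9, "jaw": 1}, {"rx": 0, "ry": 0, "rz": 0, "tx": -2.4, "ty": 140, "tz": -0.9, "jaw": 1}, {"rx": 0, "ry": 0, "rz": 0, "tx": -2.4, "ty": 146, "tz": -0.9, "jaw": 1}, {"rx": 0, "ry": 0, "rz": 0, "tx": -2.4, "ty": 146, "tz": -0.9, "jaw": 1}, {"rx": 0, "ry": 0, "rz": 0, "tx": -2.4, "ty": 146, "tz": -0.9, "jaw": 1}]}}

```text
time_s: 9.85
position: [0.5012, 0.1211, 0.1216]
eef_rot: [-0.683, 0.683, 0.179, 0.187]
wrist_force: [0.7, 0.5, -0.6]
opening: 0.0939
```

Request:
{"fn": "play_rows", "kwargs": {"rows": [{"rx": 0, "ry": 0, "rz": 0, "tx": 0, "ty": 0, "tz": 0, "jaw": -0.3}, {"rx": 0, "ry": 0, "rz": 0, "tx": 0, "ty": 0, "tz": 0, "jaw": -0.3}, {"rx": 0, "ry": 0, "rz": 0, "tx": 0, "ty": 0, "tz": 0, "jaw": -0.3}, {"rx": 0, "ry": 0, "rz": 0, "tx": 0, "ty": 0, "tz": 0, "jaw": -0.3}, {"rx": 0, "ry": 0, "rz": 0, "tx": 0, "ty": 0, "tz": 0, "jaw": -0.3}, {"rx": 0, "ry": 0, "rz": 0, "tx": 0, "ty": 0, "tz": 0, "jaw": -0.3}], "squeeze": 35}}

```text
time_s: 10.45
position: [0.4998, 0.121, 0.1208]
eef_rot: [-0.683, 0.684, 0.178, 0.187]
wrist_force: [0.2, 0.1, 0.3]
opening: 0.049
```

```bash
python3 - <<'E'
from wr import *
s=observe();T=toolT(s);print(T[:3,3],s['wrist_force'],s['opening'],s['joints'].round(2))
M=down(89.3,-30);c=np.array([.4802,.1217,.1617]);print('err from plan',rel(T,c-.0458*-M[:,1],M))
c=optics.read_camera('side');w,hsv,*_,box=measure('s',c);np.savez('side5.npz',**c)
cv2.imwrite('pics/s5.png',cv2.resize(c['pixels'][130:330,200:400],None,fx=3,fy=3,interpolation=cv2.INTER_CUBIC))
E
```

```text
[0.49980918 0.12102419 0.12081494] [0.19734408 0.08731537 0.25792939] 0.04903048501828318 [ 0.17  0.04  2.19 -0.23  0.4  -1.2 ]
err from plan (array([3.5, 0.6, 0.4]), array([-0.002, -0.   , -0.001]))
```

View pics/s5.png

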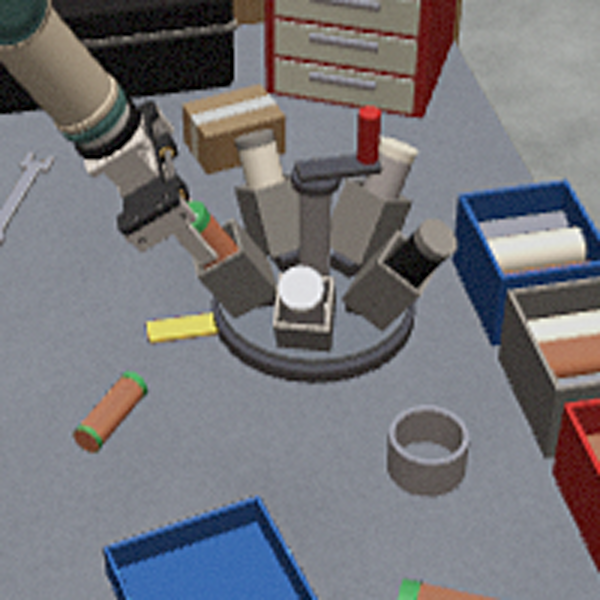

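The side view shows the fingers around the copper pipe's upper part at (205,225), above the pocket rim. I centre by 3 mm and finish closing.

Request:
{"fn": "play_rows", "kwargs": {"rows": [{"rx": 0, "ry": 0, "rz": 0, "tx": 3, "ty": 0, "tz": 0, "jaw": 0.05}, {"rx": 0, "ry": 0, "rz": 0, "tx": 3, "ty": 0, "tz": 0, "jaw": 0.05}, {"rx": 0, "ry": 0, "rz": 0, "tx": 3, "ty": 0, "tz": 0, "jaw": -0.3}, {"rx": 0, "ry": 0, "rz": 0, "tx": 3, "ty": 0, "tz": 0, "jaw": -0.3}, {"rx": 0, "ry": 0, "rz": 0, "tx": 3, "ty": 0, "tz": 0, "jaw": -0.3}, {"rx": 0, "ry": 0, "rz": 0, "tx": 3, "ty": 0, "tz": 0, "jaw": -0.3}], "squeeze": 35}}

```text
time_s: 11.1
position: [0.5028, 0.1211, 0.1224]
eef_rot: [-0.683, 0.683, 0.179, 0.187]
wrist_force: [2.0, -0.3, 0.5]
opening: 0.0437
```

```bash
python3 - <<'E'
from wr import *
s=observe();T=toolT(s);print(T[:3,3],s['wrist_force'],s['opening'])
M=down(89.3,-30);c=np.array([.4802,.1217,.1617]);print('err from plan',rel(T,c-.0458*-M[:,1],M))
E
```

```text
[0.50277799 0.1210762  0.12241472] [ 2.0489961  -0.32668086  0.4803652 ] 0.04370775879837641
err from plan (array([0.1, 0.5, 0.3]), array([-0.002, -0.   , -0.001]))
```

Request:
{"fn": "play_rows", "kwargs": {"rows": [{"rx": 0, "ry": 0, "rz": 0, "tx": 0, "ty": -5, "tz": 0, "jaw": -0.3}, {"rx": 0, "ry": 0, "rz": 0, "tx": 0, "ty": -14, "tz": 0, "jaw": -0.3}, {"rx": 0, "ry": 0, "rz": 0, "tx": 0, "ty": -24, "tz": 0, "jaw": -0.3}, {"rx": 0, "ry": 0, "rz": 0, "tx": 0, "ty": -34, "tz": 0, "jaw": -0.3}, {"rx": 0, "ry": 0, "rz": 0, "tx": 0, "ty": -44, "tz": 0, "jaw": -0.3}, {"rx": 0, "ry": 0, "rz": 0, "tx": 0, "ty": -54, "tz": 0, "jaw": -0.3}, {"rx": 0, "ry": 0, "rz": 0, "tx": 0, "ty": -64, "tz": 0, "jaw": -0.3}, {"rx": 0, "ry": 0, "rz": 0, "tx": 0, "ty": -74, "tz": 0, "jaw": -0.3}, {"rx": 0, "ry": 0, "rz": 0, "tx": 0, "ty": -84, "tz": 0, "jaw": -0.3}, {"rx": 0, "ry": 0, "rz": 0, "tx": 0, "ty": -96, "tz": 0, "jaw": -0.3}, {"rx": 0, "ry": 0, "rz": 0, "tx": 0, "ty": -110, "tz": 0, "jaw": -0.3}, {"rx": 0, "ry": 0, "rz": 0, "tx": 0, "ty": -120, "tz": 0, "jaw": -0.3}]}}

```text
time_s: 12.3
position: [0.4405, 0.1213, 0.2259]
eef_rot: [-0.683, 0.684, 0.177, 0.186]
wrist_force: [0.8, -0.0, -2.6]
opening: 0.0434
```

```bash
python3 - <<'E'
from wr import *
s=observe();T=toolT(s);print(T[:3,3],s['wrist_force'],s['opening'])
c=optics.read_camera('side');np.savez('side6.npz',**c)
cv2.imwrite('pics/s6.png',cv2.resize(c['pixels'][130:330,200:400],None,fx=3,fy=3,interpolation=cv2.INTER_CUBIC))
f=np.array([.4335,-.246]);up=down(89.3,0)
for az in (78.5+0,89.3,101.4): print(az,rel(T,[*f,.25],down(az)))
E
```

```text
[0.44054674 0.12126381 0.22591666] [ 0.84497196 -0.03795295 -2.61463016] 0.043384766548249354
78.5 (array([   9.8,  -22.8, -367.3]), array([-0.051,  0.184,  0.517]))
89.3 (array([   9.8,  -22.8, -367.3]), array([-0.002,  0.   ,  0.519]))
101.4 (array([   9.8,  -22.8, -367.3]), array([ 0.053, -0.206,  0.517]))
```

View pics/s6.png

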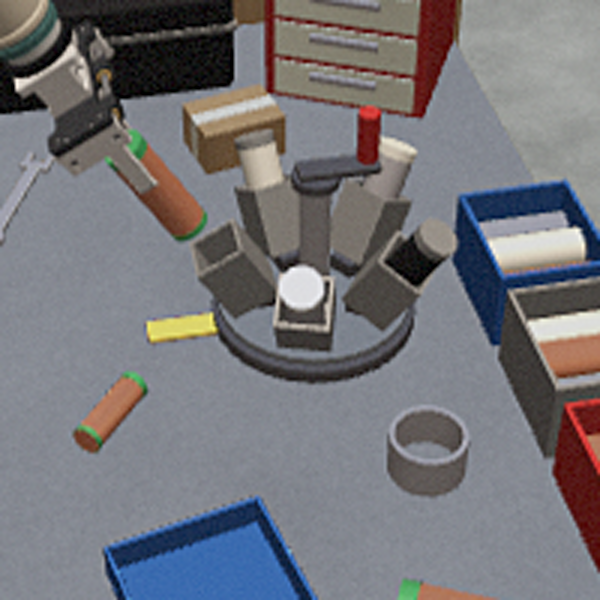

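The pipe is out cleanly and still in line with the fingers. I bring it upright and carry it over the tray.

Request:
{"fn": "play_rows", "kwargs": {"rows": [{"rx": 0, "ry": 0, "rz": 0.03, "tx": 0, "ty": -15, "tz": 0, "jaw": -0.3}, {"rx": 0, "ry": 0, "rz": 0.09, "tx": 0, "ty": -25, "tz": -10, "jaw": -0.3}, {"rx": 0, "ry": 0, "rz": 0.16, "tx": 2, "ty": -25, "tz": -35, "jaw": -0.3}, {"rx": 0, "ry": 0, "rz": 0.23, "tx": 4, "ty": -25, "tz": -70, "jaw": -0.3}, {"rx": 0, "ry": 0, "rz": 0.3, "tx": 6, "ty": -25, "tz": -110, "jaw": -0.3}, {"rx": 0, "ry": 0, "rz": 0.37, "tx": 8, "ty": -23, "tz": -150, "jaw": -0.3}, {"rx": 0, "ry": 0, "rz": 0.43, "tx": 9, "ty": -23, "tz": -190, "jaw": -0.3}, {"rx": 0, "ry": 0, "rz": 0.48, "tx": 9.8, "ty": -23, "tz": -230, "jaw": -0.3}, {"rx": -0.002, "ry": 0, "rz": 0.519, "tx": 9.8, "ty": -23, "tz": -270, "jaw": -0.3}, {"rx": -0.002, "ry": 0, "rz": 0.519, "tx": 9.8, "ty": -23, "tz": -305, "jaw": -0.3}, {"rx": -0.002, "ry": 0, "rz": 0.519, "tx": 9.8, "ty": -23, "tz": -335, "jaw": -0.3}, {"rx": -0.002, "ry": 0, "rz": 0.519, "tx": 9.8, "ty": -23, "tz": -357, "jaw": -0.3}]}}

```text
time_s: 13.55
position: [0.4356, -0.2379, 0.2497]
eef_rot: [-0.707, 0.707, -0.004, 0.006]
wrist_force: [0.3, 0.2, -2.8]
opening: 0.0434
```

Request:
{"fn": "play_rows", "kwargs": {"rows": [{"rx": 0, "ry": 0, "rz": 0, "tx": 0, "ty": 0, "tz": -8, "jaw": -0.3}, {"rx": 0, "ry": 0, "rz": 0, "tx": 0, "ty": 0, "tz": -10, "jaw": -0.3}, {"rx": 0, "ry": 0, "rz": 0, "tx": 0, "ty": 0, "tz": -10, "jaw": -0.3}, {"rx": 0, "ry": 0, "rz": 0, "tx": 0, "ty": 0, "tz": -10, "jaw": -0.3}]}}

```text
time_s: 13.95
position: [0.4354, -0.2443, 0.2504]
eef_rot: [0.707, -0.707, 0.003, -0.005]
wrist_force: [-0.0, -0.1, -2.8]
opening: 0.0436
```

```bash
cat > pipe.py <<'E'
from wr import *
def pipe(tag):
    s=observe();T=toolT(s);print(T.round(4),s['wrist_force'],s['opening'])
    for n in('side','top'):
        c=optics.read_camera(n);np.savez(n+tag+'.npz',**c);w,hsv,*_,box=measure(n,c);h=hsv.astype(int)
        x,y=T[:2,3]
        g=(abs(h[...,0]-60)<15)&(h[...,1]>130)&box(x-.06,x+.06,y-.06,y+.06,.0,.35)
        l=cv2.connectedComponentsWithStats(g.astype(np.uint8))
        for i in range(1,l[0]):
            q=l[1]==i
            if q.sum()>8: print(n,'green',q.sum(),l[3][i],w[q].mean(0),w[q].min(0),w[q].max(0))
        o=(h[...,0]<20)&(h[...,1]>100)&box(x-.06,x+.06,y-.06,y+.06,.01,.35)
        p=w[o]
        if len(p)>60:
            for z in np.arange(p[:,2].min(),p[:,2].max(),.015):
                b=p[abs(p[:,2]-z)<.008]
                if len(b)>8: print('  copper z',z.round(3),len(b),b[:,:2].mean(0).round(4),b[:,0].min().round(4),b[:,0].max().round(4))
E
python3 -c "
from pipe import *;pipe('7')
c=np.load('side7.npz')['pixels'];cv2.imwrite('pics/s7.png',cv2.resize(c[180:400,180:400],None,fx=2.7,fy=2.7,interpolation=cv2.INTER_CUBIC))"
```

```text
[[ 9.999e-01  3.000e-03  1.090e-02  4.354e-01]
 [-1.090e-02  7.000e-04  9.999e-01 -2.443e-01]
 [ 3.000e-03 -1.000e+00  7.000e-04  2.504e-01]
 [ 0.000e+00  0.000e+00  0.000e+00  1.000e+00]] [-0.00758365 -0.11994547 -2.80095433] 0.04356112030898032
side green 15 [269.93333333 292.8       ] [ 0.43899475 -0.26358227  0.17089721] [ 0.42144726 -0.26725985  0.16845216] [ 0.45611853 -0.25713128  0.17570392]
  copper z 0.172 17 [ 0.4382 -0.262 ] 0.4178 0.453
  copper z 0.187 68 [ 0.4341 -0.2605] 0.4161 0.4587
  copper z 0.202 71 [ 0.435  -0.2611] 0.4163 0.4572
  copper z 0.217 69 [ 0.4343 -0.2617] 0.4168 0.4549
  copper z 0.232 73 [ 0.4345 -0.2612] 0.4156 0.4552
  copper z 0.247 47 [ 0.4313 -0.2597] 0.4159 0.4558
  copper z 0.262 35 [ 0.4292 -0.2581] 0.4159 0.4562
  copper z 0.277 24 [ 0.4317 -0.2601] 0.4161 0.4561
```

View pics/s7.png

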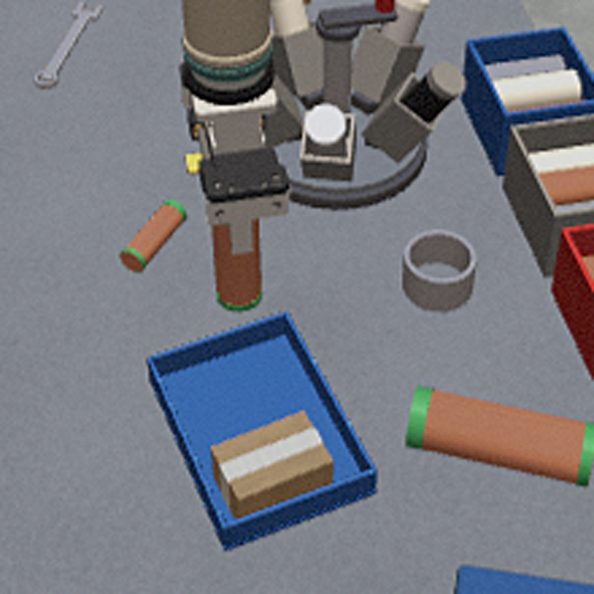

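The pipe hangs upright in the grip, with its lower cap at crop (238,300), over the free part of the tray. I descend most of the way.

Request:
{"fn": "play_rows", "kwargs": {"rows": [{"rx": 0, "ry": 0, "rz": 0, "tx": -2, "ty": 12, "tz": -2, "jaw": -0.3}, {"rx": 0, "ry": 0, "rz": 0, "tx": -2, "ty": 32, "tz": -2, "jaw": -0.3}, {"rx": 0, "ry": 0, "rz": 0, "tx": -2, "ty": 54, "tz": -2, "jaw": -0.3}, {"rx": 0, "ry": 0, "rz": 0, "tx": -2, "ty": 76, "tz": -2, "jaw": -0.3}, {"rx": 0, "ry": 0, "rz": 0, "tx": -2, "ty": 98, "tz": -2, "jaw": -0.3}, {"rx": 0, "ry": 0, "rz": 0, "tx": -2, "ty": 118, "tz": -2, "jaw": -0.3}, {"rx": 0, "ry": 0, "rz": 0, "tx": -2, "ty": 136, "tz": -2, "jaw": -0.3}, {"rx": 0, "ry": 0, "rz": 0, "tx": -2, "ty": 148, "tz": -2, "jaw": -0.3}, {"rx": 0, "ry": 0, "rz": 0, "tx": -2, "ty": 154, "tz": -2, "jaw": -0.3}, {"rx": 0, "ry": 0, "rz": 0, "tx": -2, "ty": 154, "tz": -2, "jaw": -0.3}, {"rx": 0, "ry": 0, "rz": 0, "tx": -2, "ty": 154, "tz": -2, "jaw": -0.3}]}}

```text
time_s: 15.15
position: [0.4344, -0.2479, 0.0969]
eef_rot: [-0.707, 0.707, -0.003, 0.006]
wrist_force: [-0.5, 0.8, -3.7]
opening: 0.0435
```

Request:
{"fn": "play_rows", "kwargs": {"rows": [{"rx": 0, "ry": 0, "rz": 0, "tx": 0, "ty": 2, "tz": 0, "jaw": -0.3}, {"rx": 0, "ry": 0, "rz": 0, "tx": 0, "ty": 4, "tz": 0, "jaw": -0.3}, {"rx": 0, "ry": 0, "rz": 0, "tx": 0, "ty": 4, "tz": 0, "jaw": -0.3}, {"rx": 0, "ry": 0, "rz": 0, "tx": 0, "ty": 4, "tz": 0, "jaw": -0.3}]}}

```text
time_s: 15.55
position: [0.4339, -0.2476, 0.0925]
eef_rot: [-0.707, 0.707, -0.003, 0.005]
wrist_force: [0.7, 0.8, -4.3]
opening: 0.0436
```

Request:
{"fn": "play_rows", "kwargs": {"rows": [{"rx": 0, "ry": 0, "rz": 0, "tx": 0, "ty": 1, "tz": 0, "jaw": -0.3}, {"rx": 0, "ry": 0, "rz": 0, "tx": 0, "ty": 2, "tz": 0, "jaw": -0.3}, {"rx": 0, "ry": 0, "rz": 0, "tx": 0, "ty": 2, "tz": 0, "jaw": -0.3}]}}

```text
time_s: 15.85
position: [0.4338, -0.2474, 0.0902]
eef_rot: [0.707, -0.707, 0.003, -0.005]
wrist_force: [0.6, -0.1, -3.3]
opening: 0.0435
```

Request:
{"fn": "play_rows", "kwargs": {"rows": [{"rx": 0, "ry": 0, "rz": 0, "tx": 0, "ty": 1, "tz": 0, "jaw": -0.3}, {"rx": 0, "ry": 0, "rz": 0, "tx": 0, "ty": 1.5, "tz": 0, "jaw": -0.3}, {"rx": 0, "ry": 0, "rz": 0, "tx": 0, "ty": 1.5, "tz": 0, "jaw": -0.3}]}}

```text
time_s: 16.15
position: [0.4341, -0.2476, 0.0898]
eef_rot: [-0.707, 0.707, -0.003, 0.006]
wrist_force: [-1.4, 1.2, 4.7]
opening: 0.0432
```

Contact is felt: the vertical force went from −3.3 to +4.7 N. I release slowly and back straight up.

Request:
{"fn": "play_rows", "kwargs": {"rows": [{"rx": 0, "ry": 0, "rz": 0, "tx": 0, "ty": 0, "tz": 0, "jaw": 0.0}, {"rx": 0, "ry": 0, "rz": 0, "tx": 0, "ty": 0, "tz": 0, "jaw": 0.1}, {"rx": 0, "ry": 0, "rz": 0, "tx": 0, "ty": 0, "tz": 0, "jaw": 0.3}, {"rx": 0, "ry": 0, "rz": 0, "tx": 0, "ty": 0, "tz": 0, "jaw": 0.6}, {"rx": 0, "ry": 0, "rz": 0, "tx": 0, "ty": 0, "tz": 0, "jaw": 0.7}, {"rx": 0, "ry": 0, "rz": 0, "tx": 0, "ty": 0, "tz": 0, "jaw": 0.7}, {"rx": 0, "ry": 0, "rz": 0, "tx": 0, "ty": -8, "tz": 0, "jaw": 0.7}, {"rx": 0, "ry": 0, "rz": 0, "tx": 0, "ty": -25, "tz": 0, "jaw": 0.7}, {"rx": 0, "ry": 0, "rz": 0, "tx": 0, "ty": -50, "tz": 0, "jaw": 0.7}, {"rx": 0, "ry": 0, "rz": 0, "tx": 0, "ty": -90, "tz": 0, "jaw": 0.7}, {"rx": 0, "ry": 0, "rz": 0, "tx": 0, "ty": -130, "tz": 0, "jaw": 0.7}, {"rx": 0, "ry": 0, "rz": 0, "tx": 0, "ty": -170, "tz": 0, "jaw": 0.7}]}}

```text
time_s: 17.35
position: [0.4331, -0.2473, 0.2611]
eef_rot: [-0.707, 0.707, -0.003, 0.005]
wrist_force: [0.3, -0.0, -0.2]
opening: 0.0802
```

Request:
{"fn": "play_rows", "kwargs": {"rows": [{"rx": 0, "ry": 0, "rz": 0, "tx": -40, "ty": 0, "tz": 0, "jaw": 0.7}, {"rx": 0, "ry": 0, "rz": 0, "tx": -80, "ty": 0, "tz": 0, "jaw": 0.7}, {"rx": 0, "ry": 0, "rz": 0, "tx": -120, "ty": 0, "tz": 0, "jaw": 0.7}, {"rx": 0, "ry": 0, "rz": 0, "tx": -150, "ty": 0, "tz": 0, "jaw": 0.7}, {"rx": 0, "ry": 0, "rz": 0, "tx": -150, "ty": 0, "tz": 0, "jaw": 0.7}, {"rx": 0, "ry": 0, "rz": 0, "tx": -150, "ty": 0, "tz": 0, "jaw": 0.7}]}}

```text
time_s: 17.95
position: [0.2836, -0.246, 0.2592]
eef_rot: [-0.707, 0.708, -0.003, 0.007]
wrist_force: [0.3, -0.3, 0.1]
opening: 0.0798
```

```bash
python3 - <<'E'
from wr import *
T,c=shot('w8');s=observe();print(T[:3,3],s['wrist_force'])
for n in('top','side'):
    c=optics.read_camera(n);np.savez(n+'8.npz',**c);w,hsv,*_,box=measure(n,c);h=hsv.astype(int)
    g=(abs(h[...,0]-60)<15)&(h[...,1]>130)&box(.37,.5,-.31,-.18,.0,.2)
    l=cv2.connectedComponentsWithStats(g.astype(np.uint8))
    for i in range(1,l[0]):
        q=l[1]==i
        if q.sum()>8: print(n,'green',q.sum(),w[q].mean(0),w[q].min(0),w[q].max(0))
    if n=='top':
        r=((h[...,0]<8)|(h[...,0]>172))&(h[...,1]>150)&box(.6,.75,0,.25,.24,.3);print('top knob',r.sum(),w[r].mean(0))
    else: S=c['pixels']
A=c['pixels'];t=np.load('top8.npz')['pixels']
cv2.imwrite('pics/f8.png',np.hstack([cv2.resize(S[150:400,190:390],(480,600)),cv2.resize(t[110:300,180:280],(316,600))]))
E
```

```text
[ 0.28357982 -0.24597857  0.25920659] [ 0.35611535  0.01871328 -0.28419687]
top green 183 [ 0.43190246 -0.24727625  0.13514329] [ 0.41245739 -0.26884697  0.12724917] [ 0.45174514 -0.22774973  0.14051494]
top knob 61 [0.67021488 0.11680233 0.26994847]
side green 43 [ 0.43470086 -0.26522734  0.13012495] [ 0.41524106 -0.27148846  0.12198019] [ 0.45516313 -0.25250463  0.13604555]
```

View pics/f8.png

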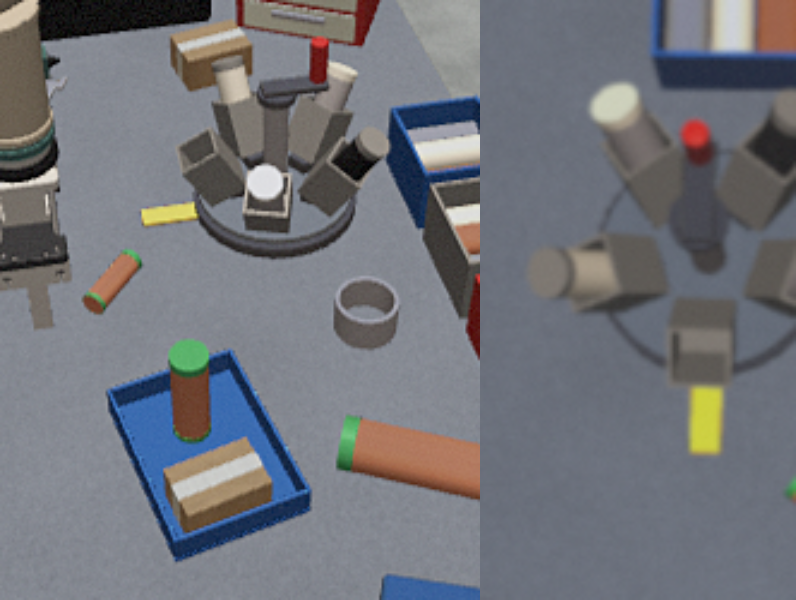

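The final picture shows the copper pipe upright in the tray's free part at (190,390), top at z = 0.135 as expected. The empty pocket is over the pointer, the knob hasn't moved, and the other pipes, carton and coupling are in place. I hand in.

```bash
python3 -c "
from h import *
print(observe()['time_s'],workorder.hand_in())"
```

```text
the job is handed in; nothing more can be done
18.1 None
```

I turned the carousel about 153° by its crank, so the copper pipe's pocket stood over the yellow pointer, and let go of the knob. Then I drew the middle-sized copper pipe out along its axis and stood it upright on the floor of the blue tray. I handed the job in at 18.1 s.

- **Pipe:** it stands free at about (0.433, −0.247), within about 2 mm of the target point. Its top is at z = 0.135, which is floor height plus pipe length. The gripper is about 150 mm away, touching nothing.
- **Carousel:** it did not move while I drew out the pipe; the knob reading was the same before and after. The pocket is within roughly 1° of the pointer. The estimates differed by a degree or so (cap 0.5°, knob-to-cap line 0.8°, and up to about 1.7° from the gripper position), and I left it uncorrected.
- **Other items:** in the last picture the other four pipes are in their pockets and the cartons and coupling look undisturbed. The wrench was hidden behind the arm in that view, but the arm never went near it.

The forces I read between moves stayed under about 9 N.

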